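# Slide the amber sample jar onto the pull-out shelf

### The arm

A 6-joint arm with a two-finger parallel gripper is mounted at the origin on the work surface. World frame = base frame: x ahead of the robot, y to its left, z up, the work surface at z = 0. Lengths are in mm, angles in degrees, forces in N, time in s.
With the tool pointing down it reaches from about 350 to 850 mm from the base axis. Payload 8.1 kg.
Tool frame: the origin (TCP) lies midway between the tips of the shut fingers; the grasp point (between the pads) lies 19 mm behind it (r.pinch_z is the distance from the TCP to the grasp point, in mm); z points along the fingers, y is the line along which they close (so a half turn about z gives the same grasp; the last joint's range is limited). The gripper opens to 85 mm and grips with 20 to 120 N. Pads are 22 mm wide; open, the fingers measure 114 mm over their backs; the gripper's body (76 mm by 85 mm) begins 54 mm behind the grasp point. The pads swing forward as they close: fully open they stand 13 mm farther back than shut.
Start: joints at [-80.122, 7.471, 85.268, -0, 87.261, -4.893], TCP at [152.993, -580.171, 231.292] pointing down, gripper open.
Joint ranges: [-169.43, 169.43], [-51.17, 129.36], [1.28, 143.12], [-76.62, 256.62], [0, 156.53], [-152.29, 152.29]. Speed limits (degrees/s): [136.94, 136.94, 159.86, 180, 180, 180].

### API

Orientations are given as [roll, pitch, yaw] about the fixed x, y, z axes, in that order (R = Rz(yaw) Ry(pitch) Rx(roll)).
In Python, from bench import r gives the robot as it stands.
- The arm moves only by the shell command python3 -m jog 'ROWS' [OPENING] [FORCE]. ROWS is JSON, one flat list of numbers, 6 for each row, row after row: the shift along the tool's x, y, z in m, then the turn, a rotation vector about the tool's x, y, z in rad. A call has 1 to 8 rows; each row is the pose to reach, as a shift and turn from the pose commanded when the call began, along the tool's axes at that moment; what a row does not reach only later rows make up. A row lasts 1/8 s, in which the tool goes at most 62.5 mm and 10.7 degrees, less where a joint would pass 70% of its speed; a pose out of reach is approached as far as the arm can. A call with a gripper value outside its range is refused whole. OPENING is the opening, from -1 (shut) to 1 (fully open), set as the call begins (- or left out, the last holds). The fingers move at their own pace and stop on an object; FORCE is the grip in N (left out, the last holds). Time passes only in rows, so rows that repeat a pose let the fingers close. It gives the time, the measured TCP pose, the force, the opening and the grip force at its end, in the units of the state.
- r.sense(): the state, without advancing time (a new reading comes with each control period).
- r.snapshot(name): name is "side" or "top" or "wrist"; returns a dict with "pixels" (420x560x3 uint8, red, green, blue), "range_z" (420x560 float32, mm along the optical axis (not along the pixel's ray), 0 where there is no reading), "K" (3x3 intrinsics, pixels), "rvec" (rotation vector, rad) and "tvec" (3), from world to camera coordinates, as OpenCV has them. Camera axes: x right, y down, z forward; pixel columns grow to the right and rows downward; lengths in mm; the calibration is good to about 2 mm. A picture is of the moment at which its call begins.
- r.hand_in(): hands the job in; it is judged then, once.
Trained networks look in a picture, given as the dict that the camera call returned (one of the last four; its "shot" number tells which), for a name from the list of things; names that differ only in an ending like _2 or _b are one class to them, and where a whole thing is asked for, a point or a joint stands for the part that bears it (a point fixed in the world has none). Each returns a list of dicts, best first, with "score" (0 to 1); they miss things now and then, are a little off and sometimes report something else, mostly with a low value. They report only what shows in the picture. A call takes as long as a camera call. They do not tell look-alikes from the thing itself.
- r.look_for(picture, target): "bbox" ([left, top, right, bottom] in pixels, round what is visible of it).
- r.outline_of(picture, target): "region" (420x560 bool, what is visible of it) and "bbox" ([left, top, right, bottom] in pixels, round what is visible of it).
The state is a dict: "time": time; "joint_pos": joint angles; "qd": joint speeds; "joint_efforts": joint torques, N m; "tool_pos": TCP position; "tcp_rot": TCP orientation; "ft_force": force on the tool from outside, world axes, zero at the start; "wrist_torque": the same for the moment, N m; "finger_gap": finger opening in mm; "grip_force": force on a finger pad.
Only numpy, scipy, OpenCV 4.12 (cv2) and the standard library are available. Lean on these libraries where they do the work, as an engineer would, in place of code of your own. Each camera call takes 0.05 s, during which the arm holds its last target. There are 200 camera calls.

### The job

The amber jar on the inspection stage has been measured: pull the stage's shelf fully out by its handle, then slide the amber jar (too wide to grip, do not lift it) off the stage onto the shelf so that it ends up standing upright wholly within the round blue pad marked on the shelf. Do not tip it, leave the shelf fully out, and leave the white jar and everything else on the bench where they stand.

Things in the scene. Friction and masses are not known exactly. Their poses are not given: they have to be found in the camera images.
- stage: grey housing with a bare metal top, fixed to the bench: 240 (along its x) x 280 (along its y) x 70 mm high. Origin: centre of its underside, on the bench; z up. Its -x face is the front, where the shelf slides out; from a corner of its rear (+x) face a round knob sticks out 52 mm at 40 mm height. It is turned so that the front looks roughly to the robot's right (-y)
- shelf (a joint): how far the pull-out shelf is out along the stage's -x: 0 closed, 0.18 m at its stop; friction about 2 N. A white board 240 mm wide, its top at 67 mm height, 3 mm below the stage top. Its front panel is 250 mm wide, 12 mm thick, top edge at 73 mm. Fully out, 180 mm of board lies open between stage and panel
- shelf_handle (a point): middle of the shelf's black bow handle: a level round bar 10 mm in diameter and 120 mm long (along the stage's y), at 50 mm height, its axis 45 mm in front of the panel's front face, so 40 mm of free space lies between bar and panel; two end posts join it to the panel. Axes as the stage's
- shelf_pad (a point): centre of the round blue pad on the shelf, on the shelf's top surface; the pad is a flat flush mark 140 mm in diameter and 78 mm from its centre to the panel's inner face. While the shelf is in, the pad is hidden inside the stage. Axes as the stage's
- amber_jar: the jar to move: amber glass with a black lid, round, 92 mm in diameter, 90 mm high, about 0.45 kg; origin at the centre of its underside, z up. It stands on the stage beside the white jar, on either side
- white_jar: white jar with a blue lid, same size and shape as the amber one, standing on the stage; to be left there. Origin at the centre of its underside
- spray_bottle: green plastic bottle with a white cap, 60 mm in diameter, 140 mm high, on the bench at the robot's left, behind the stage's rear; to be left alone. Origin at the centre of its underside
- gauge_case: flat dark wooden gauge case, 70 (x) x 130 (y) x 30 mm, on the bench beyond the stage, on its side away from the robot; to be left alone. Origin at the centre of its underside
- mouse: black computer mouse, 110 (x) x 60 (y) x 30 mm, on a grey mat at the robot's right; to be left alone. Origin at the centre of its underside
Mind the look-alikes: they are no part of the job. Of the things shaped like the amber_jar, the amber one is meant.

How it is judged (in metres and radians):
On the way, in this order (a step that is already met when the one before it is completed fails the run):
1. the shelf is pulled fully out (to within 15 mm of its stop) while the amber jar still stands on the stage (value of joint shelf above 0.165 m and x of amber_jar in the frame of stage above -0.06 m and z of amber_jar in the frame of stage above 0.067 m), for 0.1 s.
2. the amber jar stands wholly on the blue pad (horizontal distance between amber_jar and shelf_pad below 0.026 m and z of amber_jar in the frame of shelf_pad below 0.006 m), for 0.2 s.
At the end, for the whole second after the job is handed in: the shelf is out to within 15 mm of its stop; the amber jar stands upright (within 4.5 degrees) and at rest on it, its centre within 26 mm of the blue pad's centre (so the whole jar is within the pad); the white jar, bottle, gauge case and mouse are within 20 mm of where they began (all of step 2 and z of amber_jar in the frame of shelf_pad above -0.006 m and angle between amber_jar's own z axis and vertical below 0.08 rad and linear speed of amber_jar below 0.02 m/s and value of joint shelf above 0.165 m and distance of each of white_jar, spray_bottle, gauge_case, mouse from where it was at the start of the episode below 0.02 m); the robot touches nothing.
It fails at once if the amber jar is tipped by more than 17 degrees (angle between amber_jar's own z axis and vertical above 0.3 rad).
It fails at once if the amber jar is lifted more than 15 mm above the stage top (z of amber_jar in the frame of stage above 0.085 m).
It fails at once if the white jar is pushed more than 20 mm or tipped (distance of white_jar from where it was at the start of the episode above 0.02 m or angle between white_jar's own z axis and vertical above 0.3 rad).
It fails at once if the bottle, gauge case or mouse is moved more than 20 mm (distance of any of spray_bottle, gauge_case, mouse from where it was at the start of the episode above 0.02 m).
It also fails if it takes over 64 s, if anything falls off the work surface, if the arm or the gripper's body presses on something with over 40 N, if the wrist force passes 120 N, or if a joint passes its speed limit or range.

## Working session

There is one attempt and no reset: what is moved stays moved. The work goes in short steps, Python scripts to look and compute and a shell command to move; the robot and the scene stay as the last step left them, time stands still between calls to the robot, and variables do not carry over. Pictures are saved under pics/ and viewed, at most 10 in all, crops included, and the job is handed in when it is done.

```bash
mkdir -p pics; cat > h.py <<'E'
import numpy as np, cv2
from bench import r
from scipy.spatial.transform import Rotation as R
def pts(s,mask=None):
    z=s["range_z"]; m=z>0
    if mask is not None: m&=mask
    v,u=np.nonzero(m); K=s["K"]; d=z[v,u]
    c=np.stack([(u-K[0,2])/K[0,0]*d,(v-K[1,2])/K[1,1]*d,d],1)
    M=cv2.Rodrigues(np.array(s["rvec"],float))[0]
    return (c-np.array(s["tvec"]).ravel())@M, u, v
def save(s,n): cv2.imwrite(f"pics/{n}.png",s["pixels"][:,:,::-1])
E
cat > a.py <<'E'
from h import *
S={n:r.snapshot(n) for n in("top","side")}
cv2.imwrite("pics/a.png",cv2.resize(np.vstack([S["top"]["pixels"],S["side"]["pixels"]])[:,:,::-1],(400*1,600)))
save(S["top"],"top0")
save(S["side"],"side0")
for n,s in S.items():
    for t in("stage","shelf","shelf_handle","amber_jar","white_jar","spray_bottle","gauge_case","mouse"):
        for o in r.outline_of(s,t)[:3]:
            P,u,v=pts(s,o["region"]); 
            if len(P)==0: continue
            top=P[P[:,2]>np.percentile(P[:,2],95)-6]
            c,rad=cv2.minEnclosingCircle(top[:,:2].astype(np.float32))
            print(n,t,round(o["score"],2),o["bbox"],"mean",P.mean(0).round(),"z",np.percentile(P[:,2],[2,95]).round(),"top c",np.round(c),round(rad), "rect",np.round(cv2.minAreaRect(top[:,:2].astype(np.float32))[1]),np.round(cv2.minAreaRect(top[:,:2].astype(np.float32))[2]),"col",s["pixels"][o["region"]].mean(0).round())
print(r.sense())
E
python3 a.py
```

```text
top stage 0.96 [201.9, 192.6, 322.6, 283.3] mean [517.  28.  66.] z [-1. 75.] top c [521.  39.] 185 rect [271. 280.] 84.0 col [191. 189. 195.]
top shelf 0.6 [290.2, 209.2, 316.8, 282.4] mean [508. -95.  64.] z [ 1. 75.] top c [508. -93.] 123 rect [ 37. 246.] 84.0 col [179. 181. 183.]
top shelf_handle 0.63 [289.2, 206.0, 316.8, 283.3] mean [509. -95.  65.] z [47. 76.] top c [507. -95.] 122 rect [ 32. 245.] 84.0 col [182. 183. 185.]
top amber_jar 0.81 [319.1, 164.8, 350.7, 196.4] mean [ 713. -211.   80.] z [ 6. 95.] top c [ 720. -214.] 44 rect [83. 85.] 88.0 col [ 63. 153. 149.]
top amber_jar 0.66 [281.2, 144.8, 304.8, 177.1] mean [784. -63.  81.] z [16. 94.] top c [792. -64.] 44 rect [83. 85.] 89.0 col [ 62. 151. 147.]
top white_jar 0.82 [240.7, 241.9, 268.7, 274.1] mean [459.  55. 154.] z [ 72. 164.] top c [460.  57.] 44 rect [85. 85.] 89.0 col [ 84. 116. 190.]
top spray_bottle 0.65 [124.4, 235.3, 153.6, 253.5] mean [506. 432.  87.] z [ -0. 140.] top c [509. 441.] 14 rect [25. 26.] 1.0 col [102. 123. 105.]
top gauge_case 0.84 [218.6, 149.9, 261.4, 175.2] mean [790. 118.  28.] z [ 1. 
[... 2101 characters left out ...]
9. 111.  93.]
{'time': 0.9, 'joint_pos': array([-8.01220377e+01,  7.46868329e+00,  8.52667383e+01,  8.75358144e-05,
        8.72633716e+01, -4.89267701e+00]), 'qd': array([-0.00141456,  0.00658801,  0.03131444,  0.03624582, -0.08139377,
       -0.03042528]), 'joint_efforts': array([ 2.07816724e-04, -5.69306195e+01, -5.00868559e+01, -2.37002132e-05,
        1.13622384e-03, -1.72833711e-05]), 'tool_pos': array([ 152.99671824, -580.16867889,  231.32831619]), 'tcp_rot': array([1.79998790e+02, 1.58117243e-05, 1.47706351e+01]), 'ft_force': array([1.47978678, 0.32035509, 0.05763334]), 'wrist_torque': array([-0.01223304, -0.0165436 ,  0.00588088]), 'grip_force': 0.0, 'finger_gap': 85.05666211088099}
```

```bash
python3 - <<'E'
import cv2,numpy as np
t=cv2.imread("pics/top0.png")[130:300,110:450]; s=cv2.imread("pics/side0.png")[100:380,190:370]
cv2.imwrite("pics/c1.png",cv2.resize(t,None,fx=2.3,fy=2.3,interpolation=3)); cv2.imwrite("pics/c2.png",cv2.resize(s[:170],None,fx=3.4,fy=3.4,interpolation=3))
E
```

```text
(no output)
```

View pics/c1.png

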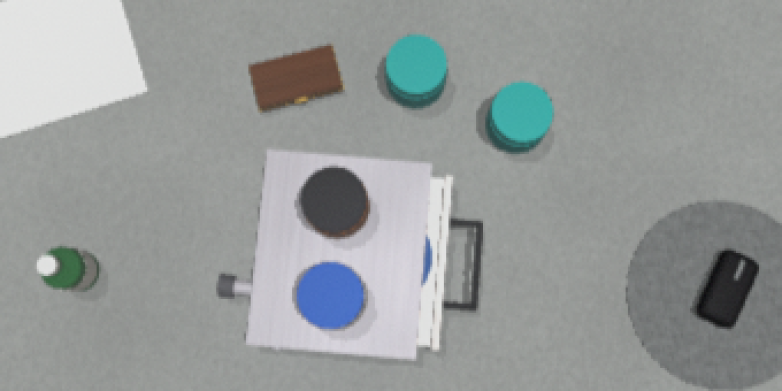

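View pics/c2.png

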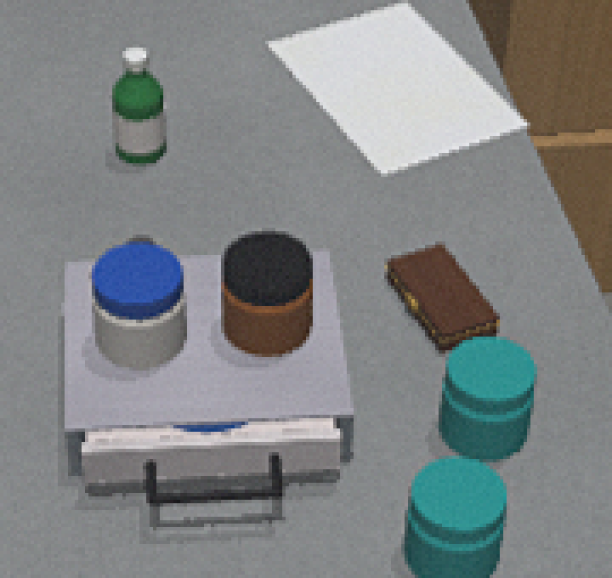

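The black-lidded jar is the amber one, at top (255,217) and side (268,185). The look-alikes are the teal-lidded jars at top (291,160) and (335,181) and the white jar at top (254,258). The crops show an amber body only on the first. The shelf is already slightly out. Next I measure the stage edges, panel and handle.

```bash
cat > b.py <<'E'
from h import *
def rect(P): 
    q=cv2.minAreaRect(P[:,:2].astype(np.float32)); return np.round(q[0],1),np.round(q[1],1),round(q[2],1)
for n in("top","side"):
    s=r.snapshot(n); P,u,v=pts(s); c=s["pixels"][v,u].astype(int); I=c.sum(1)/3
    box=(P[:,0]>340)&(P[:,0]<700)&(P[:,1]>-400)&(P[:,1]<250)
    for nm,m in (("lid",(P[:,2]>155)&(I<70)),("white",(P[:,2]>155)&(c[:,2]>c[:,0]+60))):
        Q=P[box&m]; 
        if len(Q)>5: print(n,nm,len(Q),Q.mean(0).round(1),rect(Q))
    h=box&(I<75)&(P[:,2]>35)&(P[:,2]<66)&(P[:,1]<-60)
    Q=P[h]; print(n,"handle",len(Q),Q.mean(0).round(1),rect(Q),"min/max",Q.min(0).round(),Q.max(0).round(), "u",u[h].min(),u[h].max(),"v",v[h].min(),v[h].max())
    m=box&(abs(P[:,2]-73)<6); Q=P[m]; print(n,"allplane",rect(Q), np.median(Q[:,2]))
    # columns: profile along depth, stage frame yaw 84
    for th in (83,84,85,86):
        a=np.radians(th); X=np.array([np.cos(a),np.sin(a)]); Y=np.array([-X[1],X[0]])
        x=Q[:,:2]@X; y=Q[:,:2]@Y; print(th,"x pct",np.percentile(x,[.2,1,99,99.8]).round(),"y",np.percentile(y,[.2,1,99,99.8]).round())
    g=r.outline_of(s,"stage")[0]["region"]
    w=box&(P[:,2]>62)&(P[:,2]<82)
    X=np.array([np.cos(1.466),np.sin(1.466)]); x=P[:,:2]@X;y=P[:,:2]@np.array([-X[1],X[0]])
    for k in range(-90,0,6):
        z=w&(x>k)&(x<k+6); 
        k2=z&(abs(y+515)<90)
        print(k,z.sum(), P[k2,2].mean().round(1) if k2.any() else 0, c[k2].mean(0).round() if k2.any() else 0, (y[z].min().round(),y[z].max().round()) if z.any() else 0)
E
python3 b.py
```

```text
top lid 413 [594.1  54.2 159.9] (array([589.3,  50.9]), array([83.5, 80.6]), 44.2)
top white 640 [461.2  56.9 159.9] (array([461.7,  57.2]), array([85.4, 84.8]), 89.1)
top handle 155 [ 535.7 -148.4   53.4] (array([ 568.1, -150.7]), array([ 73. , 262.8]), 69.0) min/max [ 442. -232.   36.] [697. -99.  63.] u 303 341 v 187 264
top allplane (array([545.6, -33.6]), array([402.2, 340.5]), 84.3) 70.35757065458263
83 x pct [-90. -37. 231. 234.] y [-697. -652. -376. -374.]
84 x pct [-103.  -46.  222.  224.] y [-694. -654. -378. -376.]
85 x pct [-115.  -55.  213.  215.] y [-692. -655. -380. -377.]
86 x pct [-127.  -64.  205.  208.] y [-689. -657. -381. -378.]
-90 0 0 0 0
-84 0 0 0 0
-78 0 0 0 0
-72 0 0 0 0
-66 0 0 0 0
-60 0 0 0 0
-54 0 0 0 0
-48 123 72.3 [214. 214. 213.] (np.float64(-641.0), np.float64(-392.0))
-42 142 73.1 [221. 220. 218.] (np.float64(-640.0), np.float64(-391.0))
-36 134 67.9 [209. 209. 208.] (np.float64(-637.0), np.float64(-397.0))
-30 131 67.0 [211. 215. 219.] (np.float64(-634.0), np.float64(-397.0))
-24 127 67.5 [180. 189. 205.] (np.float64(-633.0), np.float64(-396.0))
-18
[... 936 characters left out ...]

-60 1 62.9 [34. 36. 40.] (np.float64(-581.0), np.float64(-581.0))
-54 65 72.0 [144. 140. 142.] (np.float64(-640.0), np.float64(-397.0))
-48 183 70.8 [163. 159. 160.] (np.float64(-643.0), np.float64(-396.0))
-42 89 73.0 [199. 193. 194.] (np.float64(-641.0), np.float64(-397.0))
-36 37 71.0 [201. 193. 193.] (np.float64(-635.0), np.float64(-400.0))
-30 83 68.4 [191. 185. 189.] (np.float64(-636.0), np.float64(-400.0))
-24 101 67.8 [154. 156. 172.] (np.float64(-643.0), np.float64(-380.0))
-18 163 69.6 [144. 144. 155.] (np.float64(-658.0), np.float64(-380.0))
-12 121 69.8 [160. 157. 167.] (np.float64(-658.0), np.float64(-380.0))
-6 114 71.1 [164. 162. 172.] (np.float64(-659.0), np.float64(-380.0))
```

```bash
python3 -m jog '[0.05,-0.036,0,0,0,0.06, 0.1,-0.072,0,0,0,0.12, 0.15,-0.11,0,0,0,0.18, 0.2,-0.146,0,0,0,0.24, 0.25,-0.182,0,0,0,0.3, 0.3,-0.22,0,0,0,0.3625, 0.35,-0.256,0,0,0,0.3625, 0.38,-0.278,0,0,0,0.3625]' -0.06 40
cat > w.py <<'E'
from h import *
import sys
s=r.snapshot("wrist"); save(s,sys.argv[1])
P,u,v=pts(s); c=s["pixels"][v,u].astype(int); I=c.sum(1)/3
a=np.radians(84); X=np.array([np.cos(a),np.sin(a)]);Y=np.array([-X[1],X[0]])
x=P[:,:2]@X;y=P[:,:2]@Y
m=(I<80)&(abs(P[:,2]-50)<14)&(x<-60)&(x>-140)&(abs(y+516)<75)
print(m.sum())
if m.any():
    b=m&(x<-85); print("bar",b.sum(),x[b].mean(),x[b].min(),x[b].max(),y[b].min(),y[b].max(),np.percentile(P[b,2],[50,98]))
    if b.sum()>5: print(np.degrees(np.arctan(np.polyfit(y[b],x[b],1)[0])))
t=r.sense();print(t["tool_pos"],t["tcp_rot"],t["finger_gap"],t["time"])
E
python3 w.py w1
```

```text
time: 2.1
tool_pos: [451.0, -212.1, 231.6]
tcp_rot: [-180.0, -0.0, -5.9]
ft_force: [0.8, 0.2, 0.9]
finger_gap: 40.3
grip_force: 0.0
1763
bar 1303 -93.04901933159609 -97.88652873658984 -85.00966605736808 -581.5635370142126 -454.1197011116207 [53.71777636 55.65946892]
-0.12813779007560663
[ 452.7678538  -209.5236569   231.52063971] [-1.79874691e+02 -1.10212353e-01 -5.81400064e+00] 40.213329012572665 2.15
```

View pics/w1.png

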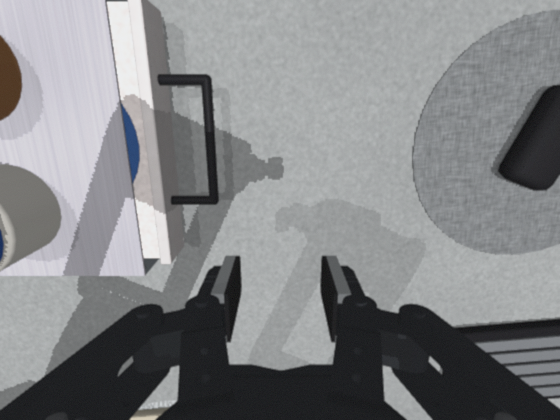

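The bar is clear, spanning px (210,75)–(215,200) in the wrist view at 84° yaw. I move over it and settle.

```bash
python3 -m jog '[0.024,-0.037,0,0,0,0, 0.048,-0.073,0,0,0,0, 0.048,-0.073,0.04,0,0,0, 0.048,-0.073,0.08,0,0,0, 0.048,-0.073,0.1,0,0,0, 0.048,-0.073,0.1,0,0,0]' ; python3 w.py w2
```

```text
time: 2.9
tool_pos: [503.4, -146.5, 129.3]
tcp_rot: [-179.9, 0.2, -6.0]
ft_force: [0.1, -0.7, 0.9]
finger_gap: 40.2
grip_force: 0.0
3080
bar 2195 -91.99402378161541 -97.03397734937242 -85.01424768011336 -582.5618179227205 -454.6454805859146 [53.80640817 55.41484074]
-0.08670512637544756
[ 504.48786684 -146.90829015  131.06713516] [-1.79982927e+02  6.99590504e-02 -6.00407779e+00] 40.25281448149639 2.95
```

```bash
python3 -m jog '[0,0,0.04,0,0,0, 0,0,0.08,0,0,0, 0,0,0.098,0,0,0, 0,0,0.098,0,0,0]' && python3 -m jog '[0,0,0,0,0,0, 0,0,0,0,0,0, 0,0,0,0,0,0, 0,0,0,0,0,0]' -1 40
```

```text
time: 3.45
tool_pos: [504.7, -146.9, 33.2]
tcp_rot: [-180.0, 0.1, -6.0]
ft_force: [0.0, -0.2, 0.6]
finger_gap: 40.3
grip_force: 0.0
time: 3.95
tool_pos: [506.6, -147.5, 35.5]
tcp_rot: [179.9, -0.2, -6.0]
ft_force: [-0.3, 0.2, 6.9]
finger_gap: 8.5
grip_force: 39.1
```

Gripped (8.5 mm gap, 39 N). Now I pull along tool +y.

```bash
python3 -m jog '[0,0.01,0,0,0,0, 0,0.03,0,0,0,0, 0,0.05,0,0,0,0, 0,0.07,0,0,0,0, 0,0.09,0,0,0,0, 0,0.11,0,0,0,0, 0,0.13,0,0,0,0, 0,0.14,0,0,0,0]' && python3 -m jog '[0,0.005,0,0,0,0, 0,0.01,0,0,0,0, 0,0.015,0,0,0,0, 0,0.02,0,0,0,0, 0,0.02,0,0,0,0]'
```

```text
time: 4.95
tool_pos: [492.0, -287.7, 35.5]
tcp_rot: [179.9, -0.2, -6.0]
ft_force: [2.4, 2.1, 7.7]
finger_gap: 8.3
grip_force: 40.0
time: 5.58
tool_pos: [490.1, -305.4, 35.4]
tcp_rot: [-179.9, -0.2, -6.0]
ft_force: [2.2, 7.6, 10.2]
finger_gap: 8.4
grip_force: 40.5
```

```bash
python3 -m jog '[0,0.002,0,0,0,0, 0,0.004,0,0,0,0, 0,0.004,0,0,0,0]'
```

```text
time: 5.95
tool_pos: [490.1, -305.5, 35.4]
tcp_rot: [-179.6, -0.1, -5.9]
ft_force: [3.0, 25.5, 19.6]
finger_gap: 8.4
grip_force: 41.6
```

```bash
python3 -m jog '[0,-0.003,0,0,0,0, 0,-0.003,0,0,0,0, 0,-0.003,0,0,0,0, 0,-0.003,0,0,0,0]' -0.06 && python3 -m jog '[0,-0.003,-0.04,0,0,0, 0,-0.003,-0.1,0,0,0, 0,-0.003,-0.16,0,0,0, 0,-0.003,-0.22,0,0,0, -0.06,-0.003,-0.25,0,0,0, -0.12,-0.003,-0.25,0,0,0, -0.12,-0.003,-0.25,0,0,0]'
cat > p.py <<'E'
from h import *
import sys
a=np.radians(84); X=np.array([np.cos(a),np.sin(a)]);Y=np.array([-X[1],X[0]])
for n in("top","side","wrist"):
    s=r.snapshot(n); save(s,n+sys.argv[1]); P,u,v=pts(s); c=s["pixels"][v,u].astype(int); I=c.sum(1)/3
    x=P[:,:2]@X-102;y=P[:,:2]@Y+516.5
    def fit(nm,m):
        if m.sum()<30: return
        pq=np.stack([x[m],y[m]],1).astype(np.float32)
        lo,hi=np.percentile(pq,1,0),np.percentile(pq,99,0)
        cc,rad=cv2.minEnclosingCircle(pq)
        print(n,nm,m.sum(),"z",P[m,2].mean().round(1),"mid",((lo+hi)/2).round(1),"ext",(hi-lo).round(),"circ",np.round(cc,1),round(rad,1))
    B=(abs(y)<150)&(x>-420)&(x<200)
    fit("pad",B&(abs(P[:,2]-67)<8)&(c[:,2]>c[:,0]+30)&(x<-110))
    fit("amberlid",B&(P[:,2]>153)&(P[:,2]<168)&(I<80)&(y<30)&(x>-290))
    fit("whitelid",B&(P[:,2]>153)&(P[:,2]<168)&(c[:,2]>c[:,0]+60))
    fit("panel",B&(abs(P[:,2]-73)<2.5)&(x<-285)&(I>100))
E
python3 p.py 2
```

```text
time: 6.45
tool_pos: [487.8, -307.3, 33.2]
tcp_rot: [180.0, 0.0, -6.0]
ft_force: [-0.2, 0.3, -0.3]
finger_gap: 40.4
grip_force: 0.0
time: 7.32
tool_pos: [366.0, -291.2, 283.5]
tcp_rot: [180.0, 0.0, -6.2]
ft_force: [0.3, -0.4, 0.0]
finger_gap: 40.4
grip_force: 0.0
top pad 1414 z 67.6 mid [-220.    -1.1] ext [131. 129.] circ [-220.2   -1. ] 70.1
top amberlid 612 z 159.7 mid [ 10.4 -62.8] ext [80. 81.] circ [ 10.7 -63.1] 43.3
top whitelid 654 z 159.7 mid [ 2.9 63.8] ext [83. 82.] circ [ 3.  63.3] 44.2
top panel 209 z 72.8 mid [-297.3   -0.3] ext [ 24. 235.] circ [-304.1   -0.8] 123.5
side pad 1157 z 68.3 mid [-220.7   -3.5] ext [131. 129.] circ [-219.9   -1.4] 72.6
side amberlid 390 z 160.4 mid [  9.4 -67.4] ext [83. 82.] circ [  8.5 -42.8] 68.4
side whitelid 359 z 160.6 mid [ 1.3 54.8] ext [86. 70.] circ [ 2.8 63.6] 48.2
side panel 232 z 72.8 mid [-298.4   -2.4] ext [ 26. 240.] circ [-305.3   -2.8] 123.5
wrist pad 14767 z 67.1 mid [-2.201e+02 -1.000e-01] ext [131. 126.] circ [-219.8   -1.3] 70.5
wrist panel 2062 z 72.4 mid [-304.2   29. ] ext [ 12. 182.] circ [-305.3   29.4] 92.8
```

```bash
python3 -m jog '[0.026,-0.055,0,0,0,-0.18, 0.052,-0.11,0,0,0,-0.36, 0.078,-0.165,0,0,0,-0.54, 0.104,-0.22,0,0,0,-0.72, 0.13,-0.275,0,0,0,-0.9, 0.156,-0.33,0,0,0,-1.08, 0.182,-0.387,0,0,0,-1.24, 0.207,-0.44,0,0,0,-1.3055]' 0.41 && python3 -m jog '[0,0,0,0,0,0, 0,0,0,0,0,0]'
```

```text
time: 8.48
tool_pos: [622.6, 127.6, 282.2]
tcp_rot: [-180.0, 0.0, 69.1]
ft_force: [1.3, -0.5, 0.8]
finger_gap: 60.4
grip_force: 0.0
time: 8.72
tool_pos: [621.3, 125.2, 282.0]
tcp_rot: [-179.9, 0.1, 68.9]
ft_force: [-0.1, -1.0, 0.5]
finger_gap: 59.8
grip_force: 0.0
```

```bash
python3 -m jog '[0,-0.003,0.04,0,0,0, 0,-0.003,0.09,0,0,0, 0,-0.003,0.14,0,0,0, 0,-0.003,0.175,0,0,0, 0,-0.003,0.187,0,0,0, 0,-0.003,0.187,0,0,0]' && python3 - <<'E'
from h import *
for n in("side","top"): save(r.snapshot(n),n+"3")
t=cv2.imread("pics/side3.png")[100:330,190:370]; cv2.imwrite("pics/c3.png",cv2.resize(t,None,fx=2.6,fy=2.6,interpolation=3))
E
```

```text
time: 9.48
tool_pos: [618.1, 124.9, 96.6]
tcp_rot: [-180.0, 0.0, 68.7]
ft_force: [1.1, 0.3, 0.5]
finger_gap: 60.4
grip_force: 0.0
```

View pics/c3.png

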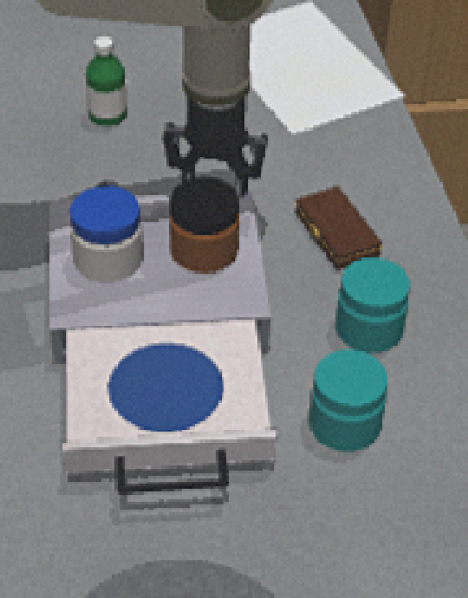

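The shelf is fully out, the pad is clear, and the gripper is straddling the rear of the amber jar at crop (205,160). Starting the push.

```bash
python3 -m jog '[-0.015,0,0,0,0,0, -0.025,0,0,0,0,0, -0.033,0,0,0,0,0, -0.041,0,0,0,0,0, -0.05,0,0,0,0,0, -0.06,0,0,0,0,0, -0.07,0,0,0,0,0, -0.08,0,0,0,0,0]'; python3 p.py 4 | grep lid
```

```text
time: 10.58
tool_pos: [590.9, 51.6, 98.6]
tcp_rot: [179.8, -0.2, 68.8]
ft_force: [2.7, 6.0, 6.7]
finger_gap: 60.0
grip_force: 0.0
top amberlid 259 z 159.8 mid [-29.3 -48.4] ext [97. 76.] circ [-29.4 -31.2] 62.4
top whitelid 323 z 159.7 mid [ 8.  61.6] ext [74. 67.] circ [ 3.7 63.7] 43.5
side amberlid 534 z 160.1 mid [-26.  -45.5] ext [108. 145.] circ [ -6.6 -43.8] 81.5
side whitelid 281 z 160.3 mid [ 1.8 60.3] ext [90. 79.] circ [ 4.9 58.9] 49.3
wrist amberlid 12973 z 159.3 mid [ 11.6 -51.2] ext [ 51. 153.] circ [ 16.7 -51.1] 80.4
wrist whitelid 586 z 156.5 mid [25.3 24.8] ext [9. 6.] circ [25.4 26.7] 5.9
```

```bash
python3 -m jog '[-0.012,0,0,0,0,0, -0.025,0,0,0,0,0, -0.038,0,0,0,0,0, -0.051,0,0,0,0,0, -0.064,0,0,0,0,0, -0.077,0,0,0,0,0, -0.09,0,0,0,0,0, -0.1,0,0,0,0,0]'; python3 - <<'E'
from h import *
s=r.snapshot("side"); save(s,"side5");save(r.snapshot("top"),"top5")
t=cv2.imread("pics/side5.png")[100:330,190:370]; t2=cv2.imread("pics/top5.png")[130:300,190:380]
t=cv2.resize(t,(360,460));t2=cv2.resize(t2,(430,385)); t2=cv2.copyMakeBorder(t2,0,75,0,0,0)
cv2.imwrite("pics/c5.png",np.hstack([t,t2]))
E
```

```text
time: 11.72
tool_pos: [555.1, -41.7, 98.8]
tcp_rot: [179.7, -0.2, 68.8]
ft_force: [2.7, 6.0, 4.7]
finger_gap: 60.4
grip_force: 1.0
```

View pics/c5.png

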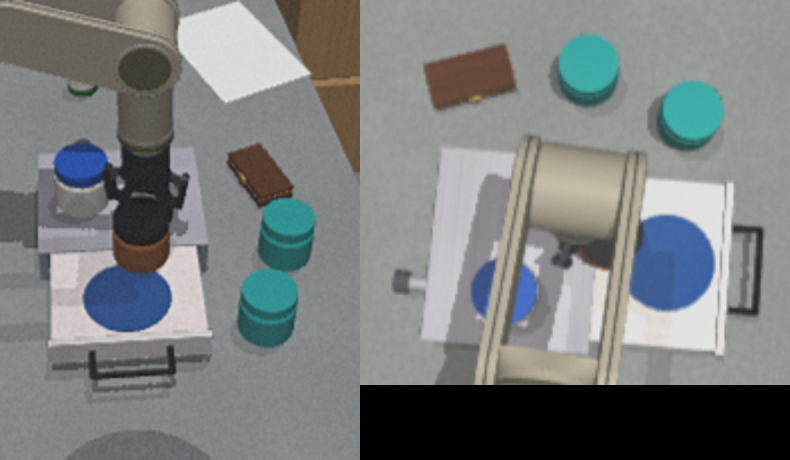

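```bash
cat > j.py <<'E'
from h import *
from scipy.optimize import least_squares
a=np.radians(84); X=np.array([np.cos(a),np.sin(a)]);Y=np.array([-X[1],X[0]])
for n in("side","top"):
    s=r.snapshot(n); P,u,v=pts(s); c=s["pixels"][v,u].astype(int)
    x=P[:,:2]@X-102;y=P[:,:2]@Y+516.5
    m=(abs(y)<130)&(x>-290)&(x<100)&(P[:,2]>75)&(P[:,2]<150)&(c[:,0]>c[:,2]+20)
    if m.sum()>30:
        x,y=x[m],y[m]
        f=least_squares(lambda p:np.hypot(x-p[0],y-p[1])-46,[x.mean()+30,y.mean()],loss="soft_l1",f_scale=2)
        print(n,m.sum(),"jar",f.x.round(1),"rms",np.sqrt(np.mean(f.fun**2)).round(1),"z",P[m,2].min().round(),P[m,2].max().round())
t=r.sense(); p=t["tool_pos"]; print("tool",p[:2]@X-102,p[:2]@Y+516.5,p[2],t["tcp_rot"])
E
python3 j.py
```

```text
side 351 jar [-129.2  -29.6] rms 2.4 z 75.0 140.0
tool -86.33983360445686 -39.180267096204375 97.77243371684071 [ 1.79822976e+02 -6.05842896e-02  6.87796610e+01]
```

```bash
python3 -m jog '[-0.01,0,0,0,0,0, -0.021,-0.001,0,0,0,0, -0.032,-0.001,0,0,0,0, -0.043,-0.002,0,0,0,0, -0.054,-0.002,0,0,0,0, -0.064,-0.003,0,0,0,0, -0.073,-0.003,0,0,0,0, -0.08,-0.003,0,0,0,0]'; python3 j.py
```

```text
time: 12.92
tool_pos: [522.0, -115.4, 97.2]
tcp_rot: [179.9, -0.1, 68.8]
ft_force: [1.9, 6.4, 4.8]
finger_gap: 60.3
grip_force: 0.4
side 354 jar [-205.2   -5.7] rms 2.0 z 75.0 145.0
tool -162.6862768585276 -14.354390437394613 96.8549559459205 [ 1.79943908e+02 -4.40501887e-02  6.87726065e+01]
```

Remaining: (-15, +4) mm.

```bash
python3 -m jog '[-0.004,0,0,0,0,0, -0.008,0,0,0,0,0, -0.012,0,0,0,0,0, -0.015,0,0,0,0,0, -0.015,0,0,0,0,0]'; python3 j.py
```

```text
time: 13.65
tool_pos: [516.4, -129.2, 96.8]
tcp_rot: [180.0, -0.1, 68.8]
ft_force: [2.1, 5.4, 5.0]
finger_gap: 59.9
grip_force: 0.0
side 364 jar [-219.5   -0.8] rms 2.0 z 75.0 139.0
tool -176.5033073852971 -10.5859118736862 96.73797568577316 [ 1.79952539e+02 -5.39004583e-02  6.88075157e+01]
```

```bash
python3 -m jog '[0.01,0,0,0,0,0, 0.03,0,0,0,0,0, 0.06,0,0,0,0,0, 0.08,0,0,0,0,0, 0.08,0,-0.03,0,0,0, 0.08,0,-0.08,0,0,0, 0.08,0,-0.14,0,0,0, 0.08,0,-0.2,0,0,0]' && python3 -m jog '[0.05,0.05,0,0,0,0, 0.1,0.05,0,0,0,0, 0.15,0.05,0,0,0,0, 0.2,0.05,0,0,0,0, 0.2,0.05,0,0,0,0, 0.2,0.05,0,0,0,0]'; python3 p.py 6; python3 j.py; python3 -c "
import cv2;cv2.imwrite('pics/c6.png',cv2.resize(cv2.imread('pics/side6.png')[100:330,190:370],(450,575)))"
```

```text
time: 14.75
tool_pos: [544.5, -54.3, 297.7]
tcp_rot: [-180.0, 0.0, 68.8]
ft_force: [1.3, -0.1, 0.3]
finger_gap: 59.9
grip_force: 0.0
time: 15.5
tool_pos: [663.5, 113.7, 295.7]
tcp_rot: [-180.0, 0.1, 68.9]
ft_force: [-0.1, -0.3, 1.0]
finger_gap: 60.2
grip_force: 0.0
top pad 694 z 67.4 mid [-219.8   -0.5] ext [135. 133.] circ [-219.7   -0.5] 70.2
top amberlid 534 z 157.2 mid [-219.5   -4.7] ext [82. 68.] circ [-219.4    1. ] 44.4
top whitelid 457 z 159.6 mid [-9.8 63.6] ext [59. 83.] circ [ 2.2 63.4] 43.3
top panel 202 z 72.7 mid [-297.6    2.3] ext [ 24. 241.] circ [-299.5   -0.3] 123.8
side pad 462 z 68.4 mid [-232.9   -3.2] ext [109. 134.] circ [-221.6   -2.9] 70.7
side amberlid 444 z 157.8 mid [-178.2   -6.5] ext [170.  71.] circ [-133.3    2.3] 132.7
side whitelid 396 z 160.6 mid [ 1.9 61.4] ext [86. 83.] circ [ 3.7 59. ] 47.4
side panel 211 z 73.0 mid [-298.9   -2.4] ext [ 26. 240.] circ [-302.6   -2.7] 123.1
wrist pad 916 z 67.4 mid [-174.1  -13.7] ext [ 46. 101.] circ [-181.2  -15.1] 54.7
wrist amberlid 123 z 155.9 mid [17.7 23.7] ext [30. 12.] circ [17.2 23.7] 16.9
wrist whitelid 2756 z 159.3 mid [20.8 61.3] ext [52. 83.] circ [ 8.6 62. ] 44.2
side 375 jar [-218.    -1.5] rms 2.1 z 75.0 136.0
tool 78.9002931816411 -131.8220712956719 296.6345323086983 [ 1.79978754e+02 -2.11539849e-03  6.87152219e+01]
```

View pics/c6.png

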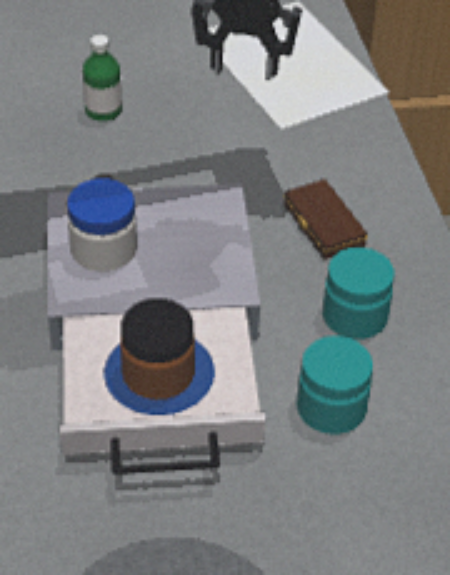

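The amber jar stands upright and centred on the pad at crop (158,345). The shelf is still fully out, the other things have not moved, and the gripper is clear.

```bash
python3 -c "
from bench import r
print(r.hand_in())"
```

```text
the job is handed in; nothing more can be done
None
```

The job is handed in at about 16 s: the shelf is fully out and the amber jar stands upright on the blue pad, measured within about 2 mm of its centre; the white jar measured unmoved, the other things looked undisturbed in the last picture, and the hand-in call gave no verdict.

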